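# Hold the drying chest's lid open

### The job

The lid of the drying chest with the painted balls sometimes snags on its catch, and you cannot see whether it has. First tug the lid up by its bar handle, before touching the catch; if it is caught, slide the catch knob over to free it. Then lift the lid well past 45 degrees and finish holding it there by the handle so the painter can reach in (it falls shut if let go); leave the mug, paint jar and ball stand where they are.

Things in the scene. Friction and masses are not known exactly. Their poses are not given: they have to be found in the camera images.
- chest: Plywood drying chest, fixed to the table, 260 (x) x 300 (y) x 105 mm high. Origin: centre of its underside. Its -x side is the front: a flat ledge there (x -130 to -72 mm) has its top 105 mm up; behind lies the white lid (x -70 to +125 mm, closed top at 118 mm), hinged along the far (+x) rim. All x, y offsets given are in the chest's frame; yaw varies within 0.35 rad.
- hinge (a point): Point on the lid's hinge axis, midway along it: 125 mm behind (+x) the chest's origin and 106 mm up. The hinge axis runs along the chest's y.
- handle_bar (a point): Middle of the lid's handle, an aluminium round bar 12 mm thick, 120 mm long along the chest's y, on two posts 108 mm apart, its axis 42 mm above the lid's top. Lid closed: at chest x -45, y 0, z 160 mm, so 170 mm in front of the hinge axis and 54 mm above it. It circles the hinge axis. Pinched from above across it, the bar can turn between the pads, the tool may stay upright.
- lid (a joint): Lid angle (rad): 0 closed, grows as the front edge rises, stop at 1.25. The lid weighs about 0.46 kg in all (a quarter more or less); lifting at the handle takes 2 to 4 N; it falls shut when let go. If it is caught it rises only about 0.02 rad (4 mm at the handle) and then stops dead.
- catch (a joint): Slide of the catch (m): 0 to 0.03 towards the chest's +y; starts between 0 and 0.004. 2.5 N of friction, no spring: it stays where put. At 0.022 or more it always frees the lid; let the lid down (not pulled) while sliding it. It does not show whether the lid is caught: the striker it catches is hidden under the lid and may be out of line.
- catch_knob (a point): Middle of the top of the catch's knob: an upright dark steel block 12 mm (x) x 14 mm (y) standing 34 mm above the ledge (top 139 mm up). At slide 0 it stands 101 mm in front (-x) of the chest's origin and 100 mm to its -y side; it moves towards +y with the catch.
- mug: Black mug, 74 mm wide, 85 mm high, beside the chest (+y side). Origin: centre of the underside. Bystander.
- paint_jar: Paint jar, 54 mm wide, 60 mm high, beside the chest (-y side, nearer the robot). Origin: centre of the underside. Bystander.
- ball_stand: White painted ball 64 mm wide on a small wooden stand, 98 mm high in all, beside the chest (-y side, farther from the robot). Origin: centre of the underside. Bystander.

How it is judged (in metres and radians):
On the way, in this order (a step that is already met when the one before it is completed fails the run):
1. the lid is tugged up by its handle (at least 0.01 rad) while the catch is still where it was (value of joint lid above 0.01 rad and contact force between the fingers and lid_c1 above 1 N and distance of catch_knob from where it was at the start of the episode below 0.004 m), for 0.1 s.
2. the lid is lifted past 45 degrees by its handle (value of joint lid above 0.785 rad and contact force between the fingers and lid_c1 above 0.5 N), for 0.2 s.
At the end, for the whole second after the job is handed in: The lid stands open more than 45 degrees (0.785 rad), still to within 0.1 rad/s, with the gripper's fingers holding its handle; mug, paint jar and ball stand are within 30 mm of where they began (all of step 2 and velocity of joint lid between -0.1 and 0.1 rad/s and distance of each of mug, paint_jar, ball_stand from where it was at the start of the episode below 0.03 m); the arm keeps its last pose, push and grip.
It fails at once if a bystander (mug, paint jar, ball stand) is pushed more than 30 mm or tipped over (distance of any of mug, paint_jar, ball_stand from where it was at the start of the episode above 0.03 m or angle between any of mug, paint_jar, ball_stand's own z axis and vertical above 0.5 rad).
It also fails if it takes over 64 s, if anything falls off the work surface, if the arm or the gripper's body presses on something with over 40 N, if the wrist force passes 120 N, or if a joint passes its speed limit or range.

### The arm

A 6-joint arm with a two-finger parallel gripper is mounted at the origin on the work surface. World frame = base frame: x ahead of the robot, y to its left, z up, the work surface at z = 0. Lengths are in mm, angles in degrees, forces in N, time in s.
With the tool pointing down it reaches from about 350 to 850 mm from the base axis. Payload 8.1 kg.
Tool frame: the origin (TCP) lies at the very end of the fingers, on their centre line; the grasp point (between the pads) lies 19 mm behind it (r.grip_point_offset is the distance from the TCP to the grasp point, in mm); z points along the fingers, y is the line along which they close (so a half turn about z gives the same grasp; the last joint's range is limited). The gripper opens to 85 mm and grips with 20 to 120 N. Pads are 22 mm wide; open, the fingers measure 114 mm over their backs; the gripper's body (76 mm by 85 mm) begins 54 mm behind the grasp point. The pads swing forward as they close: fully open they stand 13 mm farther back than shut.
Start: joints at [-77.372, 7.471, 85.268, -0, 87.261, -4.893], TCP at [180.654, -572.162, 231.292] pointing down, gripper open.
Joint ranges: [-169.43, 169.43], [-51.17, 129.36], [1.28, 143.12], [-76.62, 256.62], [0, 156.53], [-152.29, 152.29]. Speed limits (degrees/s): [136.94, 136.94, 159.86, 180, 180, 180].

### API

Orientations are given as [roll, pitch, yaw] about the fixed x, y, z axes, in that order (R = Rz(yaw) Ry(pitch) Rx(roll)).
In Python, from bench import status, eyes, r gives the robot as it stands.
- The arm moves only by the shell command python3 -m handwheel 'ROWS' [FORCE]. ROWS is a JSON object whose one key "series" holds a list that holds one entry, the list of rows, each a list of 7 numbers: the shift along the tool's x, y, z in cm, then the turn, a rotation vector about the tool's x, y, z in rad, then the opening, from 0 (shut) to 1 (fully open). In form: {"series": [[[tx, ty, tz, rx, ry, rz, claw], ...]]}. A call has 1 to 12 rows; each row is the pose to reach, as a shift and turn from the pose commanded when the call began, along the tool's axes at that moment; what a row does not reach only later rows make up. A row lasts 1/8 s, in which the tool goes at most 62.5 mm and 10.7 degrees, less where a joint would pass 70% of its speed; a pose out of reach is approached as far as the arm can. A call with a gripper value outside its range is refused whole. The fingers move at their own pace and stop on an object; FORCE is the grip in N (left out, the last holds). Time passes only in rows, so rows that repeat a pose let the fingers close. It gives the time, the measured TCP pose, the force, the opening and the grip force at its end, in the units of the state.
- status.sense(): the state, without advancing time (a new reading comes with each control period).
- eyes.snapshot(name): name is "side" or "top"; returns a dict with "img" (384x512x3 uint8, red, green, blue), "mtx" (3x3 intrinsics, pixels), "R" (3x3) and "t" (3): a world point X has camera coordinates R X + t. Camera axes: x right, y down, z forward; pixel columns grow to the right and rows downward; lengths in mm; the calibration is good to about 2 mm. A picture is of the moment at which its call begins. There is no depth.
- r.hand_in(): hands the job in; it is judged then, once.
The state is a dict: "time": time; "joint_pos": joint angles; "qd": joint speeds; "joint_efforts": joint torques, N m; "tool_pos": TCP position; "tcp_rot": TCP orientation; "ft_force": force on the tool from outside, world axes, zero at the start; "wrist_torque": the same for the moment, N m; "finger_gap": finger opening in mm; "grip_force": force on a finger pad.
Only numpy, scipy, OpenCV 4.12 (cv2) and the standard library are available. Lean on these libraries where they do the work, as an engineer would, in place of code of your own. Each camera call takes 0.05 s, during which the arm holds its last target. There are 200 camera calls.

## Working session

There is one attempt and no reset: what is moved stays moved. The work goes in short steps, Python scripts to look and compute and a shell command to move; the robot and the scene stay as the last step left them, time stands still between calls to the robot, and variables do not carry over. Pictures are saved under pics/ and viewed, at most 10 in all, crops included, and the job is handed in when it is done.

```bash
mkdir -p pics; ls
python3 - <<'E'
from bench import status, eyes, r
import cv2, pickle, numpy as np
s=status.sense(); print({k:np.round(v,3).tolist() for k,v in s.items()}, r.grip_point_offset)
d={}
for n in("side","top"):
    d[n]=eyes.snapshot(n); cv2.imwrite(f"pics/{n}0.png",d[n]["img"][:,:,::-1])
    print(n,d[n]["mtx"],d[n]["R"],d[n]["t"])
pickle.dump(d,open("v0.pkl","wb"))
E
```

```text
pics
{'time': 0.0, 'joint_pos': [-77.372, 7.515, 85.331, -0.001, 87.263, -4.894], 'qd': [-0.0, 0.08, -0.008, -0.019, -0.02, -0.038], 'joint_efforts': [0.0, -56.939, -50.055, -0.0, 0.015, 0.0], 'tool_pos': [180.527, -571.603, 230.231], 'tcp_rot': [-179.892, -0.008, 17.522], 'ft_force': [-0.698, -0.195, -0.439], 'wrist_torque': [0.005, -0.006, -0.026], 'grip_force': 0.0, 'finger_gap': 85.328} 18.700000000000003
side [[395.38353465   0.         253.48039661]
 [  0.         395.38353465 188.83485862]
 [  0.           0.           1.        ]] [[-0.76258647 -0.64652095  0.02173789]
 [-0.45166506  0.50809119 -0.73337713]
 [ 0.46309885 -0.56908173 -0.67947439]] [454.62061723 323.85974043 652.21991541]
top [[364.17013169   0.         254.86828448]
 [  0.         364.17013169 192.16585393]
 [  0.           0.           1.        ]] [[-0.01906913 -0.99931234 -0.03179973]
 [-0.98661614  0.02395937 -0.16129026]
 [ 0.16194125  0.02829846 -0.98639456]] [ 54.58598668 600.25348987 952.30036512]
```

View pics/top0.png

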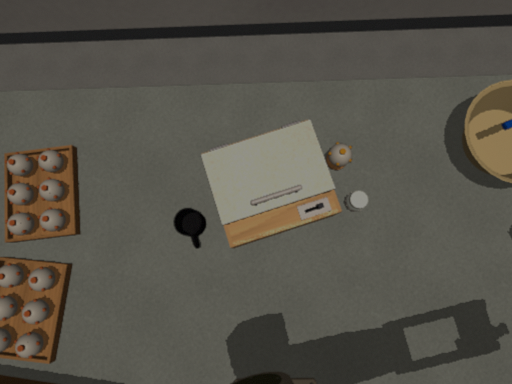

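View pics/side0.png

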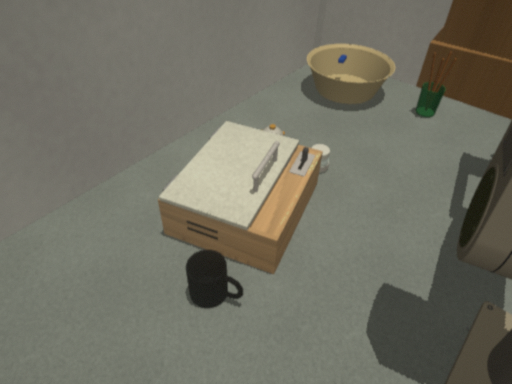

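The top view shows the lid with corners near (203,155), (311,123), (335,189), (224,221). The handle runs from (252,203) to (301,187), the knob is at (320,207), the mug at (190,222), the jar at (358,201) and the ball at (340,155). The side view agrees: bar from about (256,185) to (277,148), knob at (305,155).

```bash
cat > h.py <<'E'
import numpy as np, cv2, pickle
def ray(c,p,z):
    o=-c["R"].T@c["t"]; d=c["R"].T@np.linalg.solve(c["mtx"],[p[0],p[1],1]); return o+d*(z-o[2])/d[2]
def proj(c,X):
    q=c["mtx"]@(c["R"]@np.asarray(X,float)+c["t"]); return q[:2]/q[2]
E
python3 - <<'E'
from h import *
d=pickle.load(open("v0.pkl","rb")); c=d["top"]; im=c["img"]; hsv=cv2.cvtColor(im,cv2.COLOR_RGB2HSV)
for p in [(260,170),(275,195),(270,222),(150,150),(318,207)]: print(p,hsv[p[1],p[0]])
m=((hsv[...,2]>150)&(hsv[...,1]<70)).astype(np.uint8); m[:, :195]=0; m[:,345:]=0;m[:110]=0;m[250:]=0
m=cv2.morphologyEx(m,cv2.MORPH_CLOSE,np.ones((9,9))); m=cv2.morphologyEx(m,cv2.MORPH_OPEN,np.ones((9,9)))
k=max(cv2.findContours(m,0,2)[0],key=cv2.contourArea); W=np.array([ray(c,p,118)[:2] for p in k[:,0]],np.float32)
R=cv2.minAreaRect(W); print("lid",R,cv2.boxPoints(R)); print("area",cv2.contourArea(W))
for n,z in(((252,203),160),((301,187),160),((320,207),139),((358,201),40),((340,155),66),((190,222),85)): print(n,ray(c,n,z).round(1))
big=cv2.resize(im[110:250,190:380],None,fx=4,fy=4,interpolation=cv2.INTER_CUBIC); cv2.imwrite("pics/z.png",big[:,:,::-1])
E
```

```text
(260, 170) [ 30  26 146]
(275, 195) [ 18  24 140]
(270, 222) [ 16 134 141]
(150, 150) [30 26 89]
(318, 207) [165  20  25]Traceback (most recent call last):
  File "<stdin>", line 6, in <module>
ValueError: max() iterable argument is empty
```

Run:
```python
from h import *
d=pickle.load(open("v0.pkl","rb")); c=d["top"]; im=c["img"]; hsv=cv2.cvtColor(im,cv2.COLOR_RGB2HSV)
m=((hsv[...,2]>120)&(hsv[...,1]<70)).astype(np.uint8); m[:, :195]=0; m[:,345:]=0;m[:110]=0;m[250:]=0
m=cv2.morphologyEx(m,cv2.MORPH_CLOSE,np.ones((9,9))); m=cv2.morphologyEx(m,cv2.MORPH_OPEN,np.ones((25,25)))
k=max(cv2.findContours(m,0,2)[0],key=cv2.contourArea); W=np.array([ray(c,p,118)[:2] for p in k[:,0]],np.float32)
R=cv2.minAreaRect(W); print("lid",R,cv2.boxPoints(R)); print("area",cv2.contourArea(W))
for n,z in(((252,203),160),((301,187),160),((320,207),139),((358,201),40),((340,155),66),((190,222),85)): print(n,ray(c,n,z).round(1))
big=cv2.resize(im[110:250,190:380],None,fx=4,fy=4,interpolation=cv2.INTER_CUBIC); cv2.imwrite("pics/z.png",big[:,:,::-1])
```

```text
lid ((644.7001953125, 7.8163909912109375), (230.6168975830078, 310.5330505371094), 2.3608360290527344) [[ 523.09375  158.20126]
 [ 535.8855  -152.0682 ]
 [ 766.30664 -142.56848]
 [ 753.5149   167.70099]]
area 58904.86307048809
(252, 203) [556.6  45.9 160. ]
(301, 187) [593.2 -74.4 160. ]
(320, 207) [ 545.6 -121.3  139. ]
(358, 201) [ 571.5 -240.5   40. ]
(340, 155) [ 695.8 -193.4   66. ]
(190, 222) [520.1 212.9  85. ]
```

View pics/z.png

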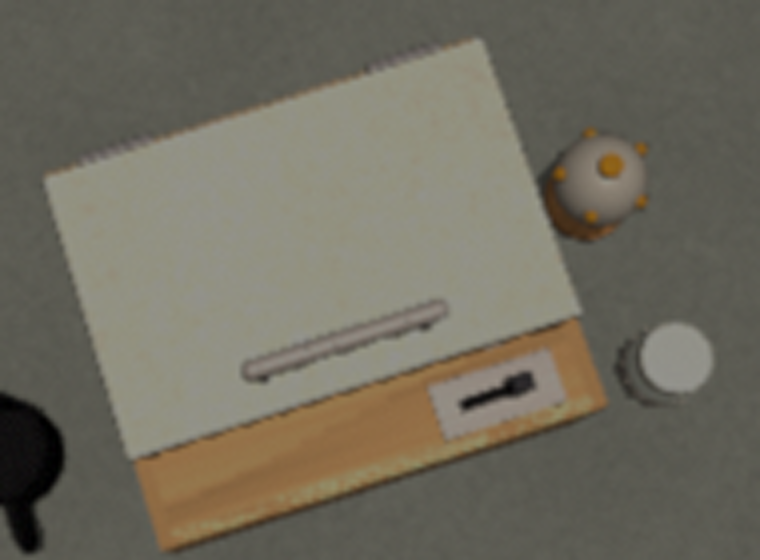

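The crop (x4, origin at 190,110) shows the lid corners at (45,176), (482,38), (580,315) and (133,458). The bar runs (244,371) to (447,309) and the knob top is at about (522,383). I'll get the poses from these.

Run:
```python
from h import *
d=pickle.load(open("v0.pkl","rb")); c=d["top"]; s=d["side"]
f=lambda u,v:(190+u/4-.4,110+v/4-.4)
C=np.array([ray(c,f(*p),118) for p in[(45,176),(482,38),(580,315),(133,458)]]); print(C.round(1))
L=lambda a,b:(np.linalg.norm(b-a).round(1),)
print("sizes",[L(C[i],C[(i+1)%4]) for i in range(4)])
A,B=[ray(c,f(*p),160) for p in[(244,371),(447,309)]]; print("bar",A.round(1),B.round(1),L(A,B),"mid",(A+B)/2)
yd=(C[0]-C[1])/np.linalg.norm(C[0]-C[1]);y2=(C[3]-C[2])/np.linalg.norm(C[3]-C[2]);y3=(A-B)/np.linalg.norm(A-B)
for y in(yd,y2,y3):print("yaw",np.degrees(np.arctan2(-y[0],y[1])))
yaw=np.mean([np.arctan2(-y[0],y[1]) for y in(yd,y2)]); print(yaw)
X=np.array([np.cos(yaw),np.sin(yaw),0]);Y=np.array([-X[1],X[0],0])
O=C.mean(0)-27.5*X; O[2]=0; O2=(A+B)/2+45*X
K=ray(c,f(522,383),139); print("O",O,O2,"knob pred",O-101*X-100*Y,K)
for p in(A,B,K,O-101*X-100*Y+[0,0,139]): print("side px",proj(s,p))
# triangulated bar mid
P=[q["mtx"]@np.c_[q["R"],q["t"]] for q in(c,s)]
for u,v in((f(244,371),(256,185)),(f(447,309),(277,148)),(f(522,383),(306,151))):
    T=cv2.triangulatePoints(P[0],P[1],np.array(u,float),np.array(v,float)).ravel(); print("tri",T[:3]/T[3])
big=cv2.resize(s["img"][110:230,200:340],None,fx=5,fy=5,interpolation=cv2.INTER_CUBIC); cv2.imwrite("pics/zs.png",big[:,:,::-1])
```

```text
[[ 695.8  179.1  118. ]
 [ 781.5 -109.6  118. ]
 [ 595.  -163.7  118. ]
 [ 510.1  122.3  118. ]]
sizes [(np.float64(301.2),), (np.float64(194.2),), (np.float64(298.3),), (np.float64(194.2),)]
bar [558.3  49.3 160. ] [593.6 -75.3 160. ] (np.float64(129.4),) mid [575.93572599 -13.0004955  160.        ]
yaw 16.531816564475385
yaw 16.526453043634778
yaw 15.799449398666594
0.28848782483674895
O [619.25354198  -0.81603876   0.        ] [ 6.19076110e+02 -1.97866527e-01  1.60000000e+02] knob pred [ 550.87763444 -125.4183472     0.        ] [ 549.66334401 -121.74738932  139.        ]
side px [253.72524509 178.30349626]
side px [278.32986943 143.00965429]
side px [306.03727231 149.27783996]
side px [306.52684525 148.31722657]
tri [557.28873035  47.92751854 142.9799185 ]
tri [596.68897108 -76.7037317  144.02229731]
tri [ 550.0388091  -122.7247705   133.51010915]
```

View pics/zs.png

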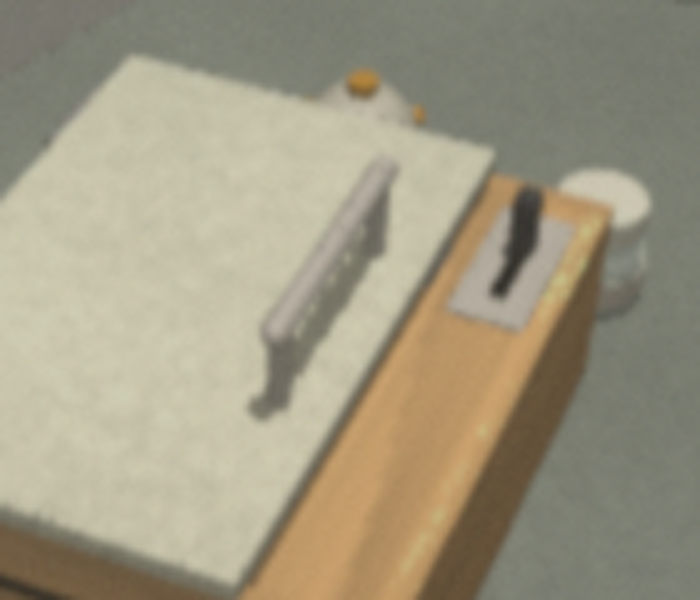

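Both views agree: bar middle at (576,-13,160), yaw 16.5°, lid 300x194. The knob is at about (550,-122,139), which means slide ≈ 2–3 mm. Next I work out the approach.

```bash
cat >> h.py <<'E'
from scipy.spatial.transform import Rotation as Ro
yaw=np.radians(16.5); X=np.array([np.cos(yaw),np.sin(yaw),0]); Y=np.array([-X[1],X[0],0]); O=np.array([619.2,-.5,0])
def ch(x,y,z): return O+x*X+y*Y+[0,0,z]
def go(T,yw=106.5):
    from bench import status
    s=status.sense(); R=Ro.from_euler("xyz",s["tcp_rot"],degrees=True)
    d=R.inv().apply(np.asarray(T)-s["tool_pos"])/10; rv=(R.inv()*Ro.from_euler("xyz",[180,0,yw],degrees=True)).as_rotvec()
    print("shift cm",d.round(2),"turn",rv.round(3),"F",np.round(s["ft_force"],1),"tcp",np.round(s["tool_pos"],1),"t",s["time"])
E
python3 -c "
from h import *
go(ch(-45,0,230))"
```

```text
shift cm [ 54.52 -41.34   0.11] turn [-1.000e-03 -2.000e-03 -1.553e+00] F [-0.1  0.5  0. ] tcp [ 180.6 -571.6  230.3] t 0.1
```

```bash
python3 -m handwheel '{"series": [[[3,-2.2,0,0,0,-0.08,1],[9,-6.8,0,0,0,-0.25,1],[15,-11.4,0,0,0,-0.42,1],[21,-16,0,0,0,-0.6,1],[27,-20.5,0,0,0,-0.78,1],[33,-25,0,0,0,-0.95,1],[39,-29.6,0,0,0,-1.12,1],[45,-34.1,0,0,0,-1.29,1],[50,-37.9,0,0,0,-1.44,1],[53.5,-40.6,0,0,0,-1.53,1],[54.5,-41.3,0.1,0,0,-1.553,1],[54.5,-41.3,0.1,0,0,-1.553,1]]]}'
python3 -c "
from h import *
go(ch(-45,0,141.5))"
```

```text
time: 1.6
tool_pos: [576.9, -11.0, 229.4]
tcp_rot: [-180.0, -0.1, 106.7]
ft_force: [0.2, -1.0, -0.1]
finger_gap: 85.4
grip_force: 0.0
shift cm [-0.2  -0.14  8.79] turn [-0.001 -0.001  0.004] F [ 0.2 -1.  -0.1] tcp [576.9 -11.  229.4] t 1.6
```

```bash
python3 -m handwheel '{"series": [[[-0.2,-0.1,1.5,0,0,0,1],[-0.2,-0.1,4,0,0,0,1],[-0.2,-0.1,6.5,0,0,0,1],[-0.2,-0.1,8.2,0,0,0,1],[-0.2,-0.1,8.8,0,0,0,1],[-0.2,-0.1,8.8,0,0,0,1],[-0.2,-0.1,8.8,0,0,0,0.3],[-0.2,-0.1,8.8,0,0,0,0.2],[-0.2,-0.1,8.8,0,0,0,0],[-0.2,-0.1,8.8,0,0,0,0],[-0.2,-0.1,8.8,0,0,0,0],[-0.2,-0.1,8.8,0,0,0,0]]]}' 40
python3 - <<'E'
from h import *
from bench import eyes
go(ch(-45,0,141.5))
for n in("side","top"):
    c=eyes.snapshot(n);cv2.imwrite(f"pics/{n}1.png",c["img"][:,:,::-1])
E
```

```text
time: 3.1
tool_pos: [577.6, -15.9, 142.9]
tcp_rot: [179.7, 0.0, 106.5]
ft_force: [9.9, 2.6, -5.2]
finger_gap: 10.5
grip_force: 39.2
shift cm [ 0.3  -0.08  0.14] turn [0.005 0.001 0.   ] F [ 9.9  2.6 -5.2] tcp [577.6 -15.9 142.9] t 3.1
```

View pics/side1.png

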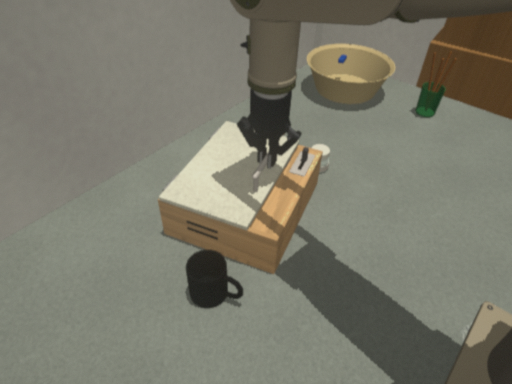

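The side view shows the fingers around the bar at about (262,165). Grip is 39 N at gap 10.5, so it is held. Now I tug gently upward.

```bash
python3 -m handwheel '{"series": [[[0,0.1,0,0,0,0,0],[0,0.15,0,0,0,0,0],[0,0.15,-0.1,0,0,0,0],[0,0.15,-0.2,0,0,0,0],[0,0.15,-0.3,0,0,0,0],[0,0.15,-0.4,0,0,0,0],[0,0.15,-0.5,0,0,0,0],[0,0.15,-0.5,0,0,0,0],[0,0.15,-0.5,0,0,0,0]]]}' 40
```

```text
time: 4.32
tool_pos: [578.7, -15.5, 146.6]
tcp_rot: [179.8, 0.0, 106.5]
ft_force: [16.4, 3.7, -11.7]
finger_gap: 10.1
grip_force: 39.1
```

```bash
python3 -m handwheel '{"series": [[[0,0,-0.1,0,0,0,0],[0,0.1,-0.2,0,0,0,0],[0,0.1,-0.3,0,0,0,0],[0,0.1,-0.3,0,0,0,0],[0,0.1,-0.3,0,0,0,0]]]}' 40
```

```text
time: 4.95
tool_pos: [578.8, -15.5, 147.2]
tcp_rot: [179.9, -0.0, 106.5]
ft_force: [20.3, 0.7, -24.8]
finger_gap: 10.4
grip_force: 38.9
```

The lid stops dead after about 4 mm and the force climbs to 25 N, so it is caught. I'll let it down, release, and go to the catch knob.

```bash
python3 -m handwheel '{"series": [[[0,-0.1,0.2,0,0,0,0],[0,-0.2,0.5,0,0,0,0],[0,-0.2,0.8,0,0,0,0],[0,-0.2,0.8,0,0,0,0],[0,-0.2,0.8,0,0,0,1],[0,-0.2,0.8,0,0,0,1],[0,-0.2,0.8,0,0,0,1],[0,-0.2,0.8,0,0,0,1],[0,-0.2,-1,0,0,0,1],[0,-0.2,-4,0,0,0,1],[0,-0.2,-5,0,0,0,1],[0,-0.2,-5,0,0,0,1]]]}' 40
python3 -c "
from h import *
go(ch(-101,-97,190)); go(ch(-101,-97,116))"
```

```text
time: 6.45
tool_pos: [576.9, -16.4, 201.7]
tcp_rot: [179.9, 0.1, 106.5]
ft_force: [-0.4, -0.5, -0.5]
finger_gap: 85.7
grip_force: 0.0
shift cm [-9.37 -5.6   1.17] turn [0.002 0.001 0.   ] F [-0.4 -0.5 -0.5] tcp [576.9 -16.4 201.7] t 6.45
shift cm [-9.37 -5.61  8.57] turn [0.002 0.001 0.   ] F [-0.4 -0.5 -0.5] tcp [576.9 -16.4 201.7] t 6.45
```

```bash
python3 -m handwheel '{"series": [[[-2,-1.2,0,0,0,0,0.4],[-5,-3,0,0,0,0,0.4],[-8,-4.8,0,0,0,0,0.4],[-9.4,-5.6,0,0,0,0,0.4],[-9.4,-5.6,0,0,0,0,0.4],[-9.4,-5.6,1,0,0,0,0.4],[-9.4,-5.6,2,0,0,0,0.4],[-9.4,-5.6,2,0,0,0,0.4]]]}' 30
python3 - <<'E'
from h import *
from bench import eyes
go(ch(-101,-97,121))
a=eyes.snapshot("side")["img"][90:240,200:390]
cv2.imwrite("pics/k.png",cv2.resize(a,None,fx=4,fy=4)[:,:,::-1])
E
```

```text
time: 7.45
tool_pos: [548.3, -121.3, 178.4]
tcp_rot: [-179.9, -0.1, 106.6]
ft_force: [0.2, 0.2, 0.2]
finger_gap: 34.2
grip_force: 0.0
shift cm [-0.14  0.14  5.74] turn [-0.002 -0.002  0.001] F [0.2 0.2 0.2] tcp [ 548.3 -121.3  178.4] t 7.45
```

View pics/k.png

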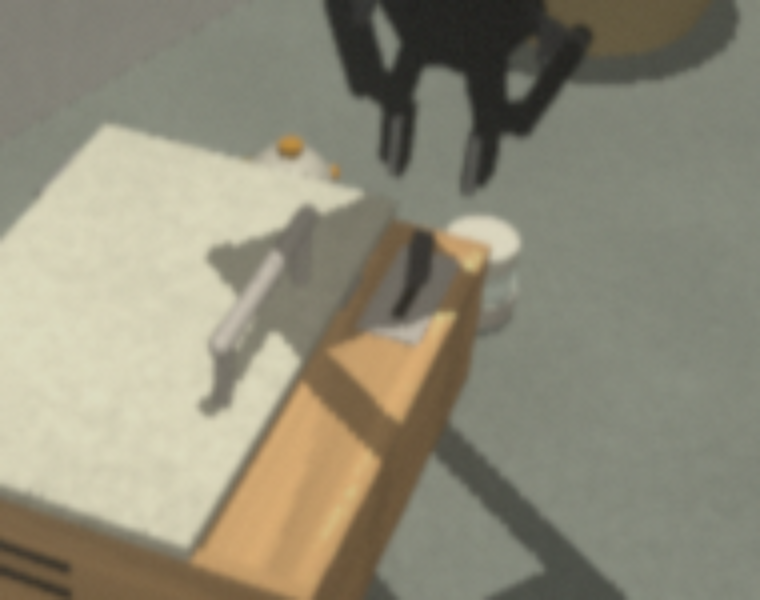

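The fingers stand above the knob, with tips at (395,170) and (475,190) and the knob top at (425,235) in the crop. Descend and close.

```bash
python3 -m handwheel '{"series": [[[-0.1,0.15,1.5,0,0,0,0.4],[-0.1,0.15,3,0,0,0,0.4],[-0.1,0.15,4.5,0,0,0,0.4],[-0.1,0.15,5.5,0,0,0,0.4],[-0.1,0.15,5.7,0,0,0,0.4],[-0.1,0.15,5.7,0,0,0,0.4],[-0.1,0.15,5.7,0,0,0,0.1],[-0.1,0.15,5.7,0,0,0,0],[-0.1,0.15,5.7,0,0,0,0],[-0.1,0.15,5.7,0,0,0,0]]]}' 30
```

```text
time: 8.75
tool_pos: [551.4, -123.0, 124.1]
tcp_rot: [179.9, 0.0, 106.5]
ft_force: [-0.8, 0.2, 5.7]
finger_gap: 11.4
grip_force: 31.8
```

Knob held (gap ≈ 12 mm). Slide it +y by about 25 mm.

```bash
python3 -m handwheel '{"series": [[[0.3,0,0,0,0,0,0],[0.7,0,0,0,0,0,0],[1.1,0,0,0,0,0,0],[1.5,0,0,0,0,0,0],[1.9,0,0,0,0,0,0],[2.2,0,0,0,0,0,0],[2.5,0,0,0,0,0,0],[2.5,0,0,0,0,0,0],[2.5,0,0,0,0,0,0]]]}' 30
python3 -c "
from h import *
go(ch(-101,-72,121))"
```

```text
time: 9.88
tool_pos: [544.2, -99.0, 124.1]
tcp_rot: [179.9, 0.1, 106.5]
ft_force: [-0.7, -0.2, 7.0]
finger_gap: 11.0
grip_force: 32.0
shift cm [ 0.12 -0.11  0.31] turn [0.001 0.001 0.   ] F [-0.7 -0.2  7. ] tcp [544.2 -99.  124.1] t 9.875
```

```bash
python3 -m handwheel '{"series": [[[0,0,0,0,0,0,0.35],[0,0,0,0,0,0,0.35],[0,0,0,0,0,0,0.35],[0,0,0,0,0,0,0.35],[0,0,-2,0,0,0,0.35],[0,0,-5,0,0,0,0.35],[0,0,-8,0,0,0,0.6],[0,0,-8,0,0,0,1],[0,0,-8,0,0,0,1]]]}' 30
python3 - <<'E'
from h import *
from bench import eyes
go(ch(-44,0,141.5))
a=eyes.snapshot("side")["img"][90:240,200:390]
cv2.imwrite("pics/k2.png",cv2.resize(a,None,fx=4,fy=4)[:,:,::-1])
E
```

```text
time: 11.0
tool_pos: [543.9, -99.0, 203.9]
tcp_rot: [180.0, 0.0, 106.5]
ft_force: [-1.1, 0.5, -0.9]
finger_gap: 82.1
grip_force: 0.0
shift cm [7.31 5.61 6.25] turn [0.001 0.001 0.   ] F [-1.1  0.5 -0.9] tcp [543.9 -99.  203.9] t 11.0
```

View pics/k2.png

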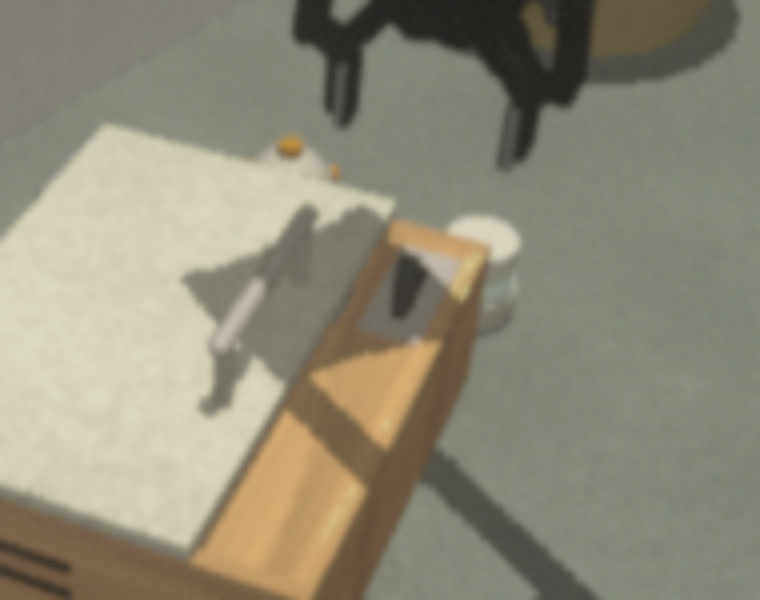

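The knob has moved to the end of its slot, at (408,260) in the crop. Back to the handle.

```bash
python3 -m handwheel '{"series": [[[2,1.5,0,0,0,0,1],[5,3.8,0,0,0,0,1],[7.3,5.6,0,0,0,0,1],[7.3,5.6,0,0,0,0,1],[7.3,5.6,2,0,0,0,1],[7.3,5.6,4.5,0,0,0,1],[7.3,5.6,6,0,0,0,1],[7.3,5.6,6.2,0,0,0,1],[7.3,5.6,6.2,0,0,0,0.2],[7.3,5.6,6.2,0,0,0,0],[7.3,5.6,6.2,0,0,0,0],[7.3,5.6,6.2,0,0,0,0]]]}' 40
python3 -m handwheel '{"series": [[[0,0,0,0,0,0,0],[0,0.05,-0.2,0,0,0,0],[0,0.15,-0.5,0,0,0,0],[0,0.3,-0.9,0,0,0,0],[0,0.4,-1.2,0,0,0,0],[0,0.4,-1.2,0,0,0,0]]]}' 40
python3 - <<'E'
from h import *
# arc of the bar relative to now; assume bar is at lid angle a0 from height rise
for a in np.radians([0,4,10,18,26,34,42,50,56,60]):
    x=-170*np.cos(a)+54*np.sin(a); z=170*np.sin(a)+54*np.cos(a); print(round(np.degrees(a)),round((x+170)/10,2),round(-(z-54)/10,2))
go(ch(-44,0,141.5))
E
```

```text
time: 12.55
tool_pos: [577.0, -13.0, 141.8]
tcp_rot: [180.0, 0.0, 106.5]
ft_force: [-0.1, 0.6, 0.3]
finger_gap: 12.5
grip_force: 0.0
time: 13.3
tool_pos: [580.7, -11.8, 153.6]
tcp_rot: [180.0, 0.0, 106.5]
ft_force: [0.7, -1.4, -3.6]
finger_gap: 10.5
grip_force: 39.0
0 0.0 -0.0
4 0.42 -1.17
10 1.2 -2.87
18 2.5 -4.99
26 4.09 -6.91
34 5.93 -8.58
42 7.98 -9.99
50 10.21 -11.09
56 11.97 -11.71
60 13.18 -12.02
shift cm [-0.01 -0.39  1.21] turn [0. 0. 0.] F [ 0.7 -1.4 -3.6] tcp [580.7 -11.8 153.6] t 13.3
```

The lid rises freely (3.6 N at 12 mm). I continue along the arc.

```bash
python3 -m handwheel '{"series": [[[0,0.35,-0.86,0,0,0,0],[0,0.78,-1.7,0,0,0,0],[0,1.39,-2.79,0,0,0,0],[0,2.08,-3.82,0,0,0,0],[0,2.83,-4.8,0,0,0,0],[0,3.67,-5.74,0,0,0,0],[0,4.56,-6.61,0,0,0,0],[0,5.1,-7.05,0,0,0,0],[0,5.5,-7.4,0,0,0,0],[0,5.5,-7.4,0,0,0,0]]]}' 40
python3 -c "
from h import *
go(ch(-44+59.3,0,141.5+85.8))"
```

```text
time: 14.55
tool_pos: [633.2, 3.9, 230.4]
tcp_rot: [180.0, 0.0, 106.5]
ft_force: [-11.7, -1.3, 9.6]
finger_gap: 10.4
grip_force: 39.8
shift cm [-0.02  0.06  0.31] turn [0. 0. 0.] F [-11.7  -1.3   9.6] tcp [633.2   3.9 230.4] t 14.55
```

A little radial force builds up (about 15 N, tool slightly inside the arc). I push the arc outward by 3 mm and continue.

```bash
python3 -m handwheel '{"series": [[[0,-0.1,-0.2,0,0,0,0],[0,0.4,-0.7,0,0,0,0],[0,1.1,-1.2,0,0,0,0],[0,1.9,-1.67,0,0,0,0],[0,3,-2.3,0,0,0,0],[0,4.15,-2.8,0,0,0,0],[0,5.2,-3.2,0,0,0,0],[0,6,-3.45,0,0,0,0],[0,6.55,-3.6,0,0,0,0],[0,6.55,-3.6,0,0,0,0],[0,6.55,-3.6,0,0,0,0],[0,6.55,-3.6,0,0,0,0]]]}' 40
python3 - <<'E'
from h import *
from bench import eyes
go(ch(-44+125.7,0,141.5+118.8))
cv2.imwrite("pics/end.png",eyes.snapshot("side")["img"][:,:,::-1])
E
```

```text
time: 16.05
tool_pos: [697.2, 23.0, 265.8]
tcp_rot: [179.8, 0.0, 106.5]
ft_force: [-3.4, 2.2, 4.2]
finger_gap: 10.5
grip_force: 41.0
shift cm [-0.04  0.02  0.55] turn [0.003 0.    0.001] F [-3.4  2.2  4.2] tcp [697.2  23.  265.8] t 16.05
```

View pics/end.png

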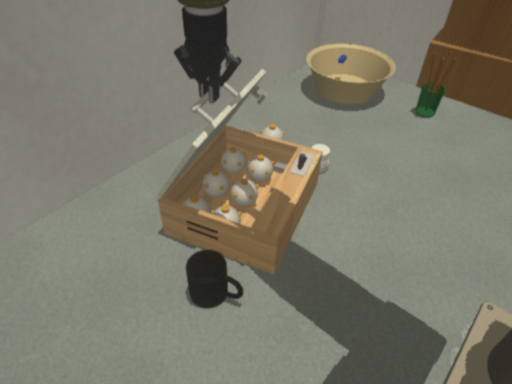

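The lid stands at about 58°, with its edge from (200,140) to (262,75). The handle is in the fingers at about (210,95), and the mug and jar have not moved. Settle and hand in.

```bash
python3 -m handwheel '{"series": [[[0,0,0,0,0,0,0],[0,0,0,0,0,0,0],[0,0,0,0,0,0,0],[0,0,0,0,0,0,0]]]}' 40
python3 -c "
from bench import r
print(r.hand_in())"
```

```text
time: 16.6
tool_pos: [697.2, 23.0, 265.7]
tcp_rot: [179.8, 0.0, 106.5]
ft_force: [-3.3, 0.9, 5.4]
finger_gap: 10.5
grip_force: 41.0
the job is handed in; nothing more can be done
None
```

The tug showed the lid was caught, so I slid the catch about 25 mm to free it, lifted the lid to roughly 58°, and handed in with the gripper holding the handle; the hand-in gave no verdict.

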